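# Raise a finished dot-painted plaque out of its work-holder with the cam lever

## Task

The round black plaque in the green work-holder is finished and its paint is still wet. Slide the work-holder's jaw fully open first, then swing the red-handled cam lever up until it stands upright, which is the cam's highest lift, so that the plaque rises level and clear of the jaws, ready to be taken from below. The lever springs back when released, so finish while still holding it there; do not touch the plaque, and leave the other things on the table where they are.

Things in the scene. Friction and masses are not known exactly. Their poses are not given: they have to be found in the camera images.
- fixture: the green work-holder, fixed to the table; its base is 150 mm (own x) by 340 mm (own y, from -220 to +120 mm) and 15 mm thick. Origin on the table surface, under the centre of the clamped plaque; z up. The sliding jaw is on its -y side; the fixed jaw (110 mm wide, 81 mm high, with rubber pads up to 87 mm) is on its +y side; the cam lever is outside the fixed jaw, in the plane y = +130 mm. The cam shaft lies along own y at x = 0, height 44 mm.
- jaw (a joint): opening of the sliding jaw in m: about 0 = closed on the plaque (starts at 0 to 0.002), 0.045 = fully open at its stop. It slides along the fixture's -y on two rods, needs about 5 N and stays where it is left. Closed, its 5 mm thick lip hangs 5 mm over the plaque's rim, so that the plaque cannot rise; the lip's top is 96 mm above the table.
- jaw_grip (a point): upright black grip on the sliding jaw, 20 mm in diameter from 10 mm below this point to its top, 18 mm above it (narrower, 16 mm, farther down). The point is on its axis; with the jaw closed it is at fixture x = 0, y = -122 mm, z = 115 mm; it travels with the jaw. The jaw's flat top is 83 mm above the table; the lip lies on the grip's +y side, so the free sides for fingers are the fixture's +x and -x sides.
- cam_lever (a joint): angle of the cam lever in rad: 0 = resting on its stop, leaning towards the fixture's -x, 10 degrees above level; it grows as the handle is swung up and over towards +x about the fixture's y axis. 1.40 = lever upright, the cam's highest lift; beyond that the cam lowers the plaque again, stop at 1.9. A return spring pulls it back to 0 (0.15 N m at 0, 0.36 N m at upright, that is about 3.5 N at the handle). The cam lifts the plaque by 18 mm x (cos(angle - 1.40) - 0.17).
- lever_handle (a point): steel lever rod, 12 mm thick, with a red T-handle across its end: a round bar 24 mm in diameter and 36 mm long, parallel to the shaft (fixture y), with flat ends free for fingers on its +y and -y sides. This point is the middle of the T-handle, 105 mm from the shaft axis, at fixture y = +130 mm; at rest it is at fixture x = -103 mm, z = 62 mm, upright at x = 0, z = 149 mm.
- plaque: finished round plaque, black with rings of white, orange, coral and gold dots, 160 mm in diameter, 8 mm thick, 0.2 kg, wet paint: not to be touched by the robot. Origin at the centre of its underside, at first 82 mm above the table on three rubber-tipped lifting arms; 97 mm at the highest lift.
- pot_orange: orange paint pot, 36 mm in diameter, 30 mm high, loose bystander on the table; origin at the centre of its underside
- pot_red: coral red paint pot, same size, loose bystander
- pot_gold: gold paint pot, same size, loose bystander
- dotting_tool: blue and white dotting stick, 9 mm thick, 145 mm long along its x, lying on the table, loose bystander; origin under its middle
- water_cup: clear water cup, 72 mm in diameter, 85 mm high, loose bystander; origin at the centre of its underside
- blue_disc: small blue dotted disc, 110 mm in diameter, 6 mm thick, lying on the table, loose bystander; origin at the centre of its underside
- red_mug: red mug, 80 mm in diameter, 95 mm high, handle at +y, loose bystander; origin at the centre of its underside

How it is judged:
By the outcome, as a careful person would: the job done as asked, in the order asked, and still so for the second after the job is handed in, while the arm keeps its last pose, push and grip.
It also fails if it takes over 48 s, if anything falls off the work surface, if the arm or the gripper's body presses on something with over 40 N, if the wrist force passes 120 N, or if a joint passes its speed limit or range.

## Robot

A 6-joint arm with a two-finger parallel gripper is mounted at the origin on the work surface. World frame = base frame: x ahead of the robot, y to its left, z up, the work surface at z = 0. Lengths are in m, angles in rad, forces in N, time in s.
With the tool pointing down it reaches from about 0.35 to 0.775 m from the base axis. Payload 7.3 kg.
Tool frame: the origin (TCP) lies at the very end of the fingers, on their centre line; the grasp point (between the pads) lies 19 mm behind it (robot.hold_point_z is the distance from the TCP to the grasp point, in m); z points along the fingers, y is the direction in which the jaws open and shut (so a half turn about z gives the same grasp; the last joint's range is limited). The gripper opens to 92 mm and grips with 3 to 60 N. Pads are 19 mm wide; open, the fingers measure 130 mm over their backs; the gripper's body (75 mm by 190 mm) begins 47 mm behind the grasp point.
Start: joints at [1.036, 0.342, 1.524, -0, 1.275, -0.146], TCP at [0.199, 0.486, 0.227] pointing down, gripper open.
Joint ranges: [-2.53, 2.53], [-0.77, 2.02], [0.04, 2.7], [-1, 4.14], [0.28, 2.66], [-3.11, 3.11]. Speed limits (rad/s): [2.57, 2.57, 3.14, 3.14, 3.14, 3.14].

## Interface

Orientations are given as [roll, pitch, yaw] about the fixed x, y, z axes, in that order (R = Rz(yaw) Ry(pitch) Rx(roll)).
In Python, from cell import monitor, viewer, robot gives the robot as it stands.
- The arm moves only by the tool move_arm, never from a script. Its argument "deltas" is a list of rows, each an object of numbers: "x", "y", "z": the shift along the tool's x, y, z in m; "wx", "wy", "wz": the turn, a rotation vector about the tool's x, y, z in degrees; "hand": the opening, from 0 (shut) to 1 (fully open). In form: [{"x": .., "y": .., "z": .., "wx": .., "wy": .., "wz": .., "hand": ..}, ...]. A call has 1 to 8 rows; each row is the pose to reach, as a shift and turn from the pose commanded when the call began, along the tool's axes at that moment; what a row does not reach only later rows make up. A row lasts 1/8 s, in which the tool goes at most 62.5 mm and 10.7 degrees, less where a joint would pass 70% of its speed; a pose out of reach is approached as far as the arm can. A call with a gripper value outside its range is refused whole. The fingers move at their own pace and stop on an object; "grip_force" is the grip in N (left out, the last holds). Time passes only in rows, so rows that repeat a pose let the fingers close. It gives the time, the measured TCP pose, the force and the opening at its end, in the units of the state.
- monitor.observe(): the state, without advancing time (a new reading comes with each control period).
- viewer.read_camera(name): name is "scene" or "top" or "wrist"; returns the picture (384x512x3 uint8, red, green, blue); there is no depth.
- viewer.camera_params(name): a dict with "camera_matrix" (3x3 intrinsics, pixels), "k1" (the pictures are not rectified: a ray, as slopes to the right and down, at radius r is drawn at 1 + k1 r^2 times it, then the intrinsics apply), "R" (3x3) and "t" (3): a world point X has camera coordinates R X + t. Camera axes: x right, y down, z forward; pixel columns grow to the right and rows downward; lengths in m; the calibration is good to about 2 mm. A picture is of the moment at which its call begins: read the wrist's pose just before it. camera_params takes no time and is no camera call; for the wrist camera it gives the pose at the moment of the call.
- robot.hand_in(): hands the job in, once; it reports no verdict.
The state is a dict: "time": time; "qpos": joint angles; "qvel": joint speeds; "joint_efforts": joint torques, N m; "tool_pos": TCP position; "tool_rot": TCP orientation; "contact_force": force on the tool from outside, world axes, zero at the start; "torque": the same for the moment, N m; "opening": finger opening in m.
Only numpy, scipy, OpenCV 4.12 (cv2) and the standard library are available. Lean on these libraries where they do the work, as an engineer would, in place of code of your own. Each camera call takes 0.05 s, during which the arm holds its last target. There are 200 camera calls.

## Working session

There is one attempt and no reset: what is moved stays moved. The work goes in short steps, Python scripts to look and compute and a tool call to move; the robot and the scene stay as the last step left them, time stands still between calls to the robot, and variables do not carry over. Pictures are saved under pics/ and viewed, about 8 in all and at most 12, crops included, and the job is handed in when it is done.

Besides the shell and the picture viewer there is one more tool, called after "Call:" as name(argument=value, ...), one argument or row to a line, values as JSON. move_arm: Moves the arm, as the interface text tells. Its arguments: {"type":"object","properties":{"deltas":{"type":"array","items":{"type":"object","properties":{"x":{"type":"number"},"y":{"type":"number"},"z":{"type":"number"},"wx":{"type":"number"},"wy":{"type":"number"},"wz":{"type":"number"},"hand":{"type":"number"}}}},"grip_force":{"type":"number"}},"required":["deltas"]}

```bash
ls; mkdir -p pics; cat > h.py <<'E'
import numpy as np, cv2
from cell import monitor, viewer, robot
def ray(cam,u,v):
    p=viewer.camera_params(cam) if isinstance(cam,str) else cam
    K=np.array(p["camera_matrix"]);k=p["k1"];R=np.array(p["R"]);t=np.array(p["t"])
    xy=cv2.undistortPoints(np.array([[[u,v]]],float),K,np.array([k,0,0,0.]))[0,0]
    return -R.T@t, R.T@np.array([xy[0],xy[1],1])
def onplane(cam,u,v,z):
    o,d=ray(cam,u,v); return o+d*(z-o[2])/d[2]
def proj(cam,X):
    p=viewer.camera_params(cam) if isinstance(cam,str) else cam
    K=np.array(p["camera_matrix"]);c=np.array(p["R"])@X+np.array(p["t"]);s=c[:2]/c[2];s=s*(1+p["k1"]*(s@s))
    return K[:2,:2]@s+K[:2,2]
E
python3 - <<'E'
from h import *
for c in ("top","scene"):
    im=viewer.read_camera(c); cv2.imwrite(f"pics/{c}0.png",cv2.resize(im[:,:,::-1],(800,600)))
    cv2.imwrite(f"pics/{c}0raw.png",im[:,:,::-1]); p=viewer.camera_params(c); print(c,p)
print(monitor.observe())
E
```

```text
pics
top {'camera_matrix': array([[378.62700203,   0.        , 263.89811817],
       [  0.        , 378.62700203, 198.62068965],
       [  0.        ,   0.        ,   1.        ]]), 'k1': 0.01672557861656145, 'R': array([[-0.00284952, -0.99998196,  0.00528796],
       [-0.99426577,  0.00226786, -0.10691318],
       [ 0.10689925, -0.00556229, -0.9942543 ]]), 't': array([-0.00288149,  0.60229555,  1.15610032])}
scene {'camera_matrix': array([[349.65928255,   0.        , 258.05881227],
       [  0.        , 349.65928255, 192.18222699],
       [  0.        ,   0.        ,   1.        ]]), 'k1': -0.03120671771900514, 'R': array([[-0.87703391,  0.48034615, -0.00889393],
       [ 0.40873536,  0.73629955, -0.53925725],
       [-0.25248155, -0.47658216, -0.84209412]]), 't': array([ 0.52702894, -0.18410406,  1.07273194])}
{'time': 0.1, 'qpos': array([ 1.03601454e+00,  3.42639424e-01,  1.52493992e+00, -5.56298287e-05,
        1.27536943e+00, -1.46026343e-01]), 'qvel': array([ 0.00222172, -0.00269251, -0.00160807,  0.00133292, -0.00106502,
       -0.00016622]), 'joint_efforts': array([ 1.38727242e-03, -4.32005560e+01, -2.44695568e+01,  7.18360953e-02,
        5.25016047e-02, -5.06097172e-05]), 'tool_pos': array([0.19881446, 0.48550461, 0.22611509]), 'tool_rot': array([-3.14024323e+00, -1.44694586e-04,  2.75285334e+00]), 'contact_force': array([ 0.62497527, -0.40554034, -0.69632587]), 'torque': array([0.02840282, 0.00977228, 0.02395521]), 'opening': 0.09181383660928105}
```

View pics/top0.png

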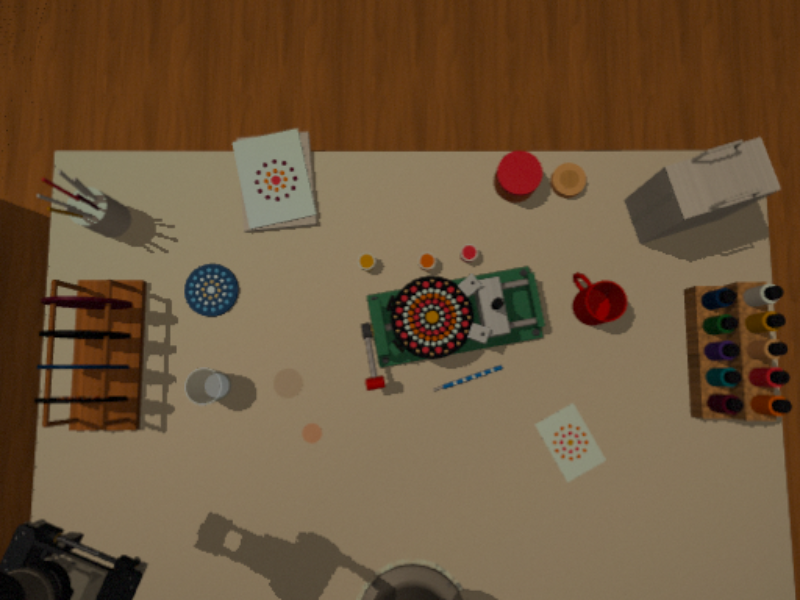

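View pics/scene0.png

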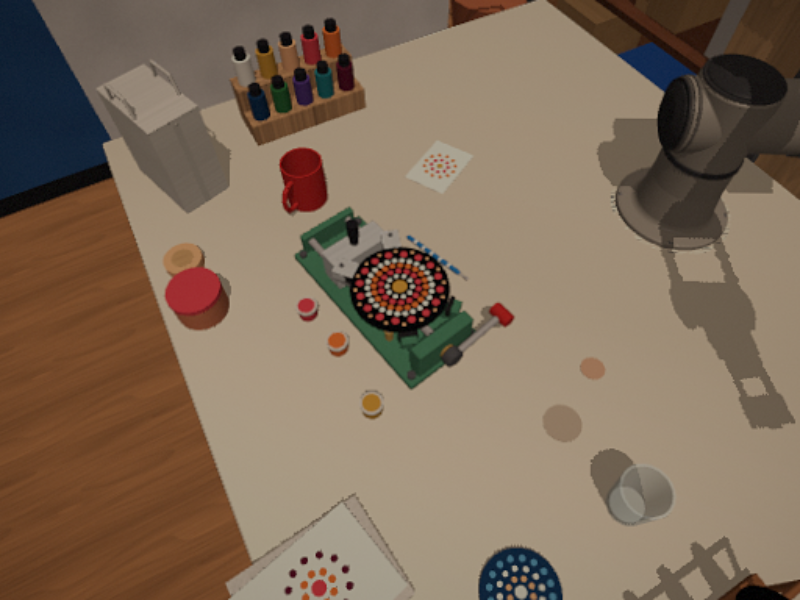

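```bash
cat > m.py <<'E'
from h import *
def blob(im,m,near):
    n,l,s,c=cv2.connectedComponentsWithStats(m.astype(np.uint8)); 
    ok=[i for i in range(1,n) if s[i,4]>15]
    i=min(ok,key=lambda i:np.hypot(*(c[i]-near))); return c[i],s[i]
def tri(a,b):
    (o1,d1),(o2,d2)=a,b
    A=np.stack([d1,-d2],1); st=np.linalg.lstsq(A,o2-o1,rcond=None)[0]
    p,q=o1+d1*st[0],o2+d2*st[1]; return (p+q)/2,np.linalg.norm(p-q)
E
python3 - <<'E'
from m import *
ims={c:cv2.imread(f"pics/{c}0raw.png") for c in("top","scene")}
N={"top":dict(red=(240,245),plaque=(276,203),grip=(318,195)),"scene":dict(red=(321,201),plaque=(256,184),grip=(225,148))}
R={}
for c,im in ims.items():
    h=cv2.cvtColor(im,cv2.COLOR_BGR2HSV).astype(int);H,S,V=h[...,0],h[...,1],h[...,2]
    red=((H<6)|(H>174))&(S>190)&(V>80)
    blk=V<45
    grn=(H>55)&(H<90)&(S>90)&(V>30)
    r,s=blob(im,red,N[c]["red"]);g,sg=blob(im,blk,N[c]["grip"])
    print(c,"red",r,s,"grip",g,sg)
    R[c]=dict(red=r,grip=g)
    # gold centre of plaque
    gold=(H>12)&(H<25)&(S>150)&(V>100); q,sq=blob(im,gold,N[c]["plaque"]);print("gold",q,sq);R[c]["pl"]=q
    if c=="top":
        ys,xs=np.nonzero(grn&(np.hypot(np.arange(512)[None]-290,np.arange(384)[:,None]-203)<110))
        pts=np.stack([xs,ys],1).astype(np.float32);rr=cv2.minAreaRect(pts);bx=cv2.boxPoints(rr);print(rr)
        print([onplane(c,*b,0.015).round(3) for b in bx])
for k in("red","grip","pl"):
    print(k,tri(ray("top",*R["top"][k]),ray("scene",*R["scene"][k])))
print("pl90",onplane("top",*R["top"]["pl"],.09),onplane("scene",*R["scene"]["pl"],.09))
print("red62",onplane("top",*R["top"]["red"],.062),onplane("scene",*R["scene"]["red"],.062))
print("grip",onplane("top",*R["top"]["grip"],.125),onplane("scene",*R["scene"]["grip"],.115))
E
```

```text
top red [239.74358974 244.75641026] [234 241  12   9  78] grip [322.62 194.82] [315 185  15  21 100]
gold [276.04444444 202.15555556] [273 199   7   8  45]
((291.7613525390625, 202.02288818359375), (46.027278900146484, 107.98221588134766), 79.47921752929688)
[array([0.634, 0.089, 0.015]), array([ 0.698, -0.251,  0.015]), array([ 0.552, -0.274,  0.015]), array([0.491, 0.062, 0.015])]
scene red [320.55045872 200.57798165] [314 194  14  14 109] grip [225.18627451 147.2745098 ] [221 140   9  17 102]
gold [255.5        182.74193548] [251 179  10   8  62]
red (array([0.45954754, 0.06874111, 0.06175994]), np.float64(0.0009348990574420912))
grip (array([ 0.60450572, -0.17754502,  0.09540034]), np.float64(0.004635212542113394))
pl (array([ 0.58527257, -0.04024148,  0.09072768]), np.float64(0.00012435031898149612))
pl90 [ 0.58539467 -0.04030542  0.09      ] [ 0.58499827 -0.04064117  0.09      ]
red62 [0.45920647 0.06904408 0.062     ] [0.46001438 0.06854012 0.062     ]
grip [ 0.60300427 -0.17404713  0.125     ] [ 0.60835532 -0.16033176  0.115     ]
```

```bash
cat > to.py <<'E'
import sys
from h import *
from scipy.spatial.transform import Rotation as Ro
F=np.array([.585,-.0405]);Y=np.radians(10.6)
def go(lx,ly,z,yaw):  # fixture-local TCP target, world yaw deg
    s=monitor.observe();c,n=np.cos(Y),np.sin(Y)
    w=np.array([F[0]+c*lx-n*ly,F[1]+n*lx+c*ly,z])
    R=Ro.from_euler("xyz",s["tool_rot"]);T=Ro.from_euler("xyz",[np.pi,0,np.radians(yaw)])
    print("t",s["time"],"tcp",s["tool_pos"].round(4),"target",w.round(4),"f",s["contact_force"].round(1),"open",round(s["opening"],4))
    print("shift mm",(R.inv().apply(w-s["tool_pos"])*1e3).round(1),"rot deg",np.degrees((R.inv()*T).as_rotvec()).round(2))
if __name__=="__main__": go(*map(float,sys.argv[1:]))
E
python3 to.py 0 -.122 .2 100.6
```

```text
t 0.1 tcp [0.1988 0.4855 0.2261] target [ 0.6074 -0.1604  0.2   ] f [ 0.6 -0.4 -0.7] open 0.0918
shift mm [-623.  -442.8   26.6] rot deg [-7.000e-02  3.000e-02  5.713e+01]
```

Call:
move_arm(
  deltas=[
    {"x":-0.04,"y":-0.028,"z":0,"wz":4},
    {"x":-0.085,"y":-0.06,"z":0,"wz":8},
    {"x":-0.13,"y":-0.092,"z":0,"wz":13},
    {"x":-0.175,"y":-0.124,"z":0,"wz":18},
    {"x":-0.22,"y":-0.156,"z":0,"wz":23},
    {"x":-0.265,"y":-0.188,"z":0,"wz":28},
    {"x":-0.31,"y":-0.22,"z":0,"wz":33},
    {"x":-0.355,"y":-0.252,"z":0,"wz":38},
  ],
  grip_force=30,
)

```text
schema error: expected keys x, y, z, wx, wy, wz, hand
```

```bash
python3 to.py 0 -.122 .2 100.6
```

```text
t 0.1 tcp [0.1988 0.4855 0.2261] target [ 0.6074 -0.1604  0.2   ] f [ 0.6 -0.4 -0.7] open 0.0918
shift mm [-623.  -442.8   26.6] rot deg [-7.000e-02  3.000e-02  5.713e+01]
```

Call:
move_arm(
  deltas=[
    {"x":-0.04,"y":-0.028,"z":0,"wx":0,"wy":0,"wz":4,"hand":1},
    {"x":-0.085,"y":-0.06,"z":0,"wx":0,"wy":0,"wz":8,"hand":1},
    {"x":-0.13,"y":-0.092,"z":0,"wx":0,"wy":0,"wz":13,"hand":1},
    {"x":-0.175,"y":-0.124,"z":0,"wx":0,"wy":0,"wz":18,"hand":1},
    {"x":-0.22,"y":-0.156,"z":0,"wx":0,"wy":0,"wz":23,"hand":1},
    {"x":-0.265,"y":-0.188,"z":0,"wx":0,"wy":0,"wz":28,"hand":1},
    {"x":-0.31,"y":-0.22,"z":0,"wx":0,"wy":0,"wz":33,"hand":1},
    {"x":-0.355,"y":-0.252,"z":0,"wx":0,"wy":0,"wz":38,"hand":1},
  ],
  grip_force=30,
)

```text
time: 1.1
tool_pos: [0.4326, 0.1164, 0.2266]
tool_rot: [-3.142, -0.0, 2.087]
contact_force: [0.6, -0.0, 0.5]
opening: 0.0918
```

```bash
python3 to.py 0 -.122 .2 100.6
```

```text
t 1.1 tcp [0.4326 0.1164 0.2266] target [ 0.6074 -0.1604  0.2   ] f [ 0.6 -0.   0.5] open 0.0918
shift mm [-327.    15.6   26.5] rot deg [-0.000e+00 -1.000e-02  1.895e+01]
```

Call:
move_arm(
  deltas=[
    {"x":-0.05,"y":0.002,"z":0,"wx":0,"wy":0,"wz":3,"hand":1},
    {"x":-0.1,"y":0.005,"z":0,"wx":0,"wy":0,"wz":6,"hand":1},
    {"x":-0.15,"y":0.007,"z":0,"wx":0,"wy":0,"wz":9,"hand":1},
    {"x":-0.2,"y":0.01,"z":0,"wx":0,"wy":0,"wz":12,"hand":1},
    {"x":-0.25,"y":0.012,"z":0.005,"wx":0,"wy":0,"wz":15,"hand":1},
    {"x":-0.3,"y":0.014,"z":0.015,"wx":0,"wy":0,"wz":18,"hand":1},
    {"x":-0.327,"y":0.0155,"z":0.0265,"wx":0,"wy":0,"wz":19,"hand":1},
    {"x":-0.327,"y":0.0155,"z":0.0265,"wx":0,"wy":0,"wz":19,"hand":1},
  ],
)

```text
time: 2.1
tool_pos: [0.6072, -0.1597, 0.198]
tool_rot: [-3.139, -0.002, 1.756]
contact_force: [0.1, 0.3, -0.3]
opening: 0.092
```

```bash
python3 to.py 0 -.122 .101 100.6; python3 - <<'E'
from h import *
im=viewer.read_camera("wrist")[:,:,::-1].copy()
for X in ([.6074,-.1604,.133],[.585,-.0405,.09]):
    q=proj("wrist",np.array(X));print(q);cv2.drawMarker(im,tuple(int(a) for a in q),(255,0,255),0,12)
cv2.imwrite("pics/w1.png",im)
E
```

```text
t 2.1 tcp [ 0.6072 -0.1597  0.198 ] target [ 0.6074 -0.1604  0.101 ] f [ 0.1  0.3 -0.3] open 0.092
shift mm [-1.   0.4 97. ] rot deg [-0.17 -0.1  -0.01]
[258.3307639  211.22137939]
[258.78882244  37.45750931]
```

View pics/w1.png

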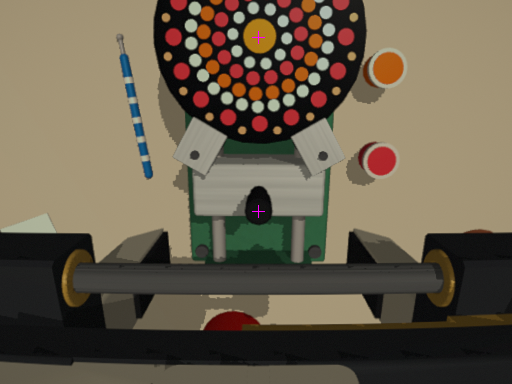

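The wrist view shows the projected grip top on the black grip at (258,211) and the plaque centre on its gold dot at (259,37), so the model agrees. I'll descend next.

Call:
move_arm(
  deltas=[
    {"x":-0.001,"y":0,"z":0.02,"wx":0,"wy":0,"wz":0,"hand":1},
    {"x":-0.001,"y":0,"z":0.045,"wx":0,"wy":0,"wz":0,"hand":0.8},
    {"x":-0.001,"y":0,"z":0.07,"wx":0,"wy":0,"wz":0,"hand":0.6},
    {"x":-0.001,"y":0,"z":0.085,"wx":0,"wy":0,"wz":0,"hand":0.6},
    {"x":-0.001,"y":0,"z":0.096,"wx":0,"wy":0,"wz":0,"hand":0.6},
    {"x":-0.001,"y":0,"z":0.096,"wx":0,"wy":0,"wz":0,"hand":0.2},
    {"x":-0.001,"y":0,"z":0.096,"wx":0,"wy":0,"wz":0,"hand":0},
    {"x":-0.001,"y":0,"z":0.096,"wx":0,"wy":0,"wz":0,"hand":0},
  ],
  grip_force=30,
)

```text
time: 3.15
tool_pos: [0.6082, -0.1594, 0.1051]
tool_rot: [3.14, 0.001, 1.758]
contact_force: [-0.5, -0.5, -0.8]
opening: 0.0294
```

```bash
python3 to.py 0 -.167 .101 100.6
```

```text
t 3.15 tcp [ 0.6082 -0.1594  0.1051] target [ 0.6157 -0.2047  0.101 ] f [-0.5 -0.5 -0.8] open 0.0294
shift mm [-45.9  -1.    4.1] rot deg [0.08 0.04 0.12]
```

Call:
move_arm(
  deltas=[
    {"x":0,"y":0,"z":0,"wx":0,"wy":0,"wz":0,"hand":0},
    {"x":0,"y":0,"z":0,"wx":0,"wy":0,"wz":0,"hand":0},
    {"x":0,"y":0,"z":0,"wx":0,"wy":0,"wz":0,"hand":0},
  ],
)

```text
time: 3.52
tool_pos: [0.6072, -0.1595, 0.1047]
tool_rot: [-3.141, 0.0, 1.758]
contact_force: [-5.2, -0.7, 5.9]
opening: 0.0189
```

```bash
python3 to.py 0 -.167 .101 100.6
```

```text
t 3.525 tcp [ 0.6072 -0.1595  0.1047] target [ 0.6157 -0.2047  0.101 ] f [-5.2 -0.7  5.9] open 0.0189
shift mm [-46.   -0.1   3.7] rot deg [-0.05  0.01  0.12]
```

Call:
move_arm(
  deltas=[
    {"x":-0.005,"y":0,"z":0,"wx":0,"wy":0,"wz":0,"hand":0},
    {"x":-0.012,"y":0,"z":0,"wx":0,"wy":0,"wz":0,"hand":0},
    {"x":-0.019,"y":0,"z":0,"wx":0,"wy":0,"wz":0,"hand":0},
    {"x":-0.026,"y":0,"z":0,"wx":0,"wy":0,"wz":0,"hand":0},
    {"x":-0.033,"y":0,"z":0,"wx":0,"wy":0,"wz":0,"hand":0},
    {"x":-0.039,"y":0,"z":0,"wx":0,"wy":0,"wz":0,"hand":0},
    {"x":-0.043,"y":0,"z":0,"wx":0,"wy":0,"wz":0,"hand":0},
    {"x":-0.044,"y":0,"z":0,"wx":0,"wy":0,"wz":0,"hand":0},
  ],
)

```text
time: 4.53
tool_pos: [0.6149, -0.2016, 0.1047]
tool_rot: [-3.14, -0.002, 1.758]
contact_force: [-8.3, 3.8, 8.1]
opening: 0.0191
```

```bash
python3 to.py 0 -.167 .1047 100.6
```

```text
t 4.525 tcp [ 0.6149 -0.2016  0.1047] target [ 0.6157 -0.2047  0.1047] f [-8.3  3.8  8.1] open 0.0191
shift mm [-3.1  0.2 -0.1] rot deg [-0.11 -0.13  0.12]
```

Call:
move_arm(
  deltas=[
    {"x":-0.002,"y":0,"z":0,"wx":0,"wy":0,"wz":0,"hand":0},
    {"x":-0.004,"y":0,"z":0,"wx":0,"wy":0,"wz":0,"hand":0},
    {"x":-0.004,"y":0,"z":0,"wx":0,"wy":0,"wz":0,"hand":0},
  ],
)

```text
time: 4.9
tool_pos: [0.615, -0.2026, 0.1046]
tool_rot: [-3.138, -0.007, 1.759]
contact_force: [-9.4, 11.7, 10.8]
opening: 0.0192
```

```bash
python3 to.py 0 -.167 .1047 100.6
```

```text
t 4.9 tcp [ 0.615  -0.2026  0.1046] target [ 0.6157 -0.2047  0.1047] f [-9.4 11.7 10.8] open 0.0192
shift mm [-2.1  0.3 -0.1] rot deg [-0.18 -0.39  0.16]
```

Call:
move_arm(
  deltas=[
    {"x":-0.002,"y":0,"z":0,"wx":0,"wy":0,"wz":0,"hand":0},
    {"x":-0.003,"y":0,"z":0,"wx":0,"wy":0,"wz":0,"hand":0},
    {"x":-0.003,"y":0,"z":0,"wx":0,"wy":0,"wz":0,"hand":0},
  ],
)

```text
time: 5.28
tool_pos: [0.615, -0.2027, 0.1046]
tool_rot: [-3.137, -0.011, 1.76]
contact_force: [-12.3, 22.1, 14.6]
opening: 0.0192
```

Call:
move_arm(
  deltas=[
    {"x":0.003,"y":0,"z":0,"wx":0,"wy":0,"wz":0,"hand":0},
    {"x":0.003,"y":0,"z":0,"wx":0,"wy":0,"wz":0,"hand":0.3},
    {"x":0.003,"y":0,"z":0,"wx":0,"wy":0,"wz":0,"hand":0.5},
    {"x":0.003,"y":0,"z":0,"wx":0,"wy":0,"wz":0,"hand":0.6},
    {"x":0.003,"y":0,"z":-0.02,"wx":0,"wy":0,"wz":0,"hand":0.6},
    {"x":0.003,"y":0,"z":-0.05,"wx":0,"wy":0,"wz":0,"hand":0.6},
    {"x":0.003,"y":0,"z":-0.09,"wx":0,"wy":0,"wz":0,"hand":0.6},
    {"x":0.003,"y":0,"z":-0.12,"wx":0,"wy":0,"wz":0,"hand":0.6},
  ],
)

```text
time: 6.28
tool_pos: [0.6171, -0.2068, 0.2259]
tool_rot: [3.14, 0.001, 1.758]
contact_force: [0.4, -0.2, -0.3]
opening: 0.0553
```

```bash
python3 to.py -.103 .130 .22 190.6;  python3 - <<'E'
from h import *
im=viewer.read_camera("wrist")[:,:,::-1].copy()
q=proj("wrist",np.array([.6157,-.2047,.133]));print(q);cv2.drawMarker(im,tuple(int(a) for a in q),(255,0,255),0,12)
cv2.imwrite("pics/w2.png",im)
E
```

```text
t 6.275 tcp [ 0.6171 -0.2068  0.2259] target [0.4598 0.0683 0.22  ] f [ 0.4 -0.2 -0.3] open 0.0553
shift mm [ 299.6 -103.5    5.5] rot deg [ 3.00e-02  1.20e-01 -8.99e+01]
[254.52004931 192.0989203 ]
```

View pics/w2.png

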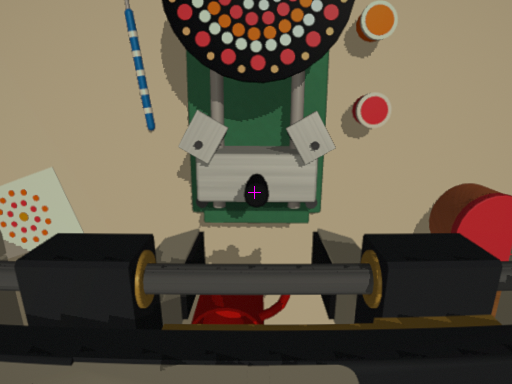

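The jaw is now open against its end block, with the grip at (256,190) where predicted. I'll move to the lever.

Call:
move_arm(
  deltas=[
    {"x":0.025,"y":-0.009,"z":0,"wx":0,"wy":0,"wz":-8,"hand":0.8},
    {"x":0.05,"y":-0.017,"z":0,"wx":0,"wy":0,"wz":-16,"hand":0.8},
    {"x":0.08,"y":-0.028,"z":0,"wx":0,"wy":0,"wz":-24,"hand":0.8},
    {"x":0.11,"y":-0.038,"z":0,"wx":0,"wy":0,"wz":-32,"hand":0.8},
    {"x":0.14,"y":-0.048,"z":0,"wx":0,"wy":0,"wz":-40,"hand":0.8},
    {"x":0.17,"y":-0.059,"z":0,"wx":0,"wy":0,"wz":-48,"hand":0.8},
    {"x":0.2,"y":-0.069,"z":0,"wx":0,"wy":0,"wz":-56,"hand":0.8},
    {"x":0.23,"y":-0.079,"z":0,"wx":0,"wy":0,"wz":-64,"hand":0.8},
  ],
)

```text
time: 7.32
tool_pos: [0.4959, 0.0056, 0.224]
tool_rot: [3.141, 0.0, 2.879]
contact_force: [0.6, 0.1, -0.0]
opening: 0.073
```

```bash
python3 to.py -.103 .130 .2 190.6
```

```text
t 7.325 tcp [0.4959 0.0056 0.224 ] target [0.4598 0.0683 0.2   ] f [ 0.6  0.1 -0. ] open 0.073
shift mm [51.1 51.3 24. ] rot deg [ 1.000e-02  3.000e-02 -2.564e+01]
```

Call:
move_arm(
  deltas=[
    {"x":0.017,"y":0.017,"z":0,"wx":0,"wy":0,"wz":-9,"hand":0.8},
    {"x":0.034,"y":0.034,"z":0.01,"wx":0,"wy":0,"wz":-17,"hand":0.8},
    {"x":0.051,"y":0.051,"z":0.02,"wx":0,"wy":0,"wz":-25.6,"hand":0.8},
    {"x":0.051,"y":0.051,"z":0.024,"wx":0,"wy":0,"wz":-25.6,"hand":0.8},
    {"x":0.051,"y":0.051,"z":0.024,"wx":0,"wy":0,"wz":-25.6,"hand":0.8},
  ],
)

```text
time: 7.95
tool_pos: [0.461, 0.0671, 0.2001]
tool_rot: [-3.141, 0.0, -2.964]
contact_force: [-0.5, -0.3, 0.9]
opening: 0.0734
```

```bash
python3 to.py -.103 .130 .043 190.6; python3 - <<'E'
from h import *
im=viewer.read_camera("wrist")[:,:,::-1].copy()
q=proj("wrist",np.array([.4598,.0683,.065]));print(q);cv2.drawMarker(im,tuple(int(a) for a in q),(255,255,0),0,12)
cv2.imwrite("pics/w3.png",im)
E
```

```text
t 7.95 tcp [0.461  0.0671 0.2001] target [0.4598 0.0683 0.043 ] f [-0.5 -0.3  0.9] open 0.0734
shift mm [  0.9   1.5 157.1] rot deg [-0.01  0.01 -0.41]
[260.43447302 185.09099862]
```

View pics/w3.png

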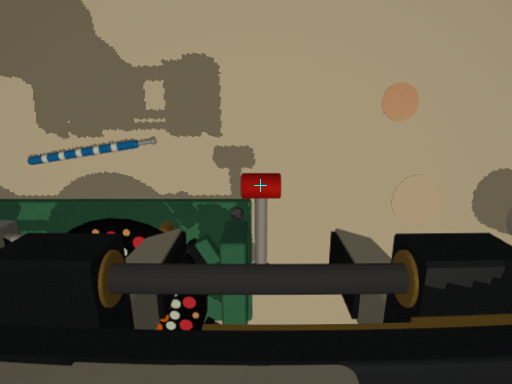

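Projected handle centre sits on the red T-handle at (260,185), with 73 mm opening around it and nothing in the finger path. Descending.

Call:
move_arm(
  deltas=[
    {"x":0.001,"y":0.001,"z":0.02,"wx":0,"wy":0,"wz":0,"hand":0.8},
    {"x":0.001,"y":0.001,"z":0.05,"wx":0,"wy":0,"wz":0,"hand":0.8},
    {"x":0.001,"y":0.001,"z":0.08,"wx":0,"wy":0,"wz":0,"hand":0.8},
    {"x":0.001,"y":0.001,"z":0.11,"wx":0,"wy":0,"wz":0,"hand":0.8},
    {"x":0.001,"y":0.001,"z":0.13,"wx":0,"wy":0,"wz":0,"hand":0.8},
    {"x":0.001,"y":0.001,"z":0.15,"wx":0,"wy":0,"wz":0,"hand":0.7},
    {"x":0.001,"y":0.001,"z":0.157,"wx":0,"wy":0,"wz":0,"hand":0.6},
    {"x":0.001,"y":0.001,"z":0.157,"wx":0,"wy":0,"wz":0,"hand":0.5},
  ],
)

```text
time: 9.0
tool_pos: [0.4597, 0.068, 0.0432]
tool_rot: [3.142, -0.0, -2.963]
contact_force: [0.1, -0.9, 0.2]
opening: 0.0495
```

Call:
move_arm(
  deltas=[
    {"x":0,"y":0,"z":0,"wx":0,"wy":0,"wz":0,"hand":0.3},
    {"x":0,"y":0,"z":0,"wx":0,"wy":0,"wz":0,"hand":0.2},
    {"x":0,"y":0,"z":0,"wx":0,"wy":0,"wz":0,"hand":0.2},
    {"x":0,"y":0,"z":0,"wx":0,"wy":0,"wz":0,"hand":0.2},
  ],
  grip_force=25,
)

```text
time: 9.5
tool_pos: [0.4598, 0.0692, 0.0439]
tool_rot: [3.141, 0.002, -2.962]
contact_force: [0.2, 5.1, -0.5]
opening: 0.0364
```

```bash
python3 to.py -.103 .130 .043 190.6; python3 - <<'E'
import numpy as np
for d in (10,20,30,40,50,60,70,80,85,90.2):
    e=np.radians(d);print(d,(1e3*np.array([-.105*np.cos(e)+.1034,.105*np.sin(e)-.0182])).round(1))
E
```

```text
t 9.5 tcp [0.4598 0.0692 0.0439] target [0.4598 0.0683 0.043 ] f [ 0.2  5.1 -0.5] open 0.0364
shift mm [ 0.1 -0.9  0.9] rot deg [ 0.06  0.1  -0.32]
10 [-0.  0.]
20 [ 4.7 17.7]
30 [12.5 34.3]
40 [23.  49.3]
50 [35.9 62.2]
60 [50.9 72.7]
70 [67.5 80.5]
80 [85.2 85.2]
85 [94.2 86.4]
90.2 [103.8  86.8]
```

Call:
move_arm(
  deltas=[
    {"x":-0.0015,"y":0,"z":-0.008,"wx":0,"wy":0,"wz":0,"hand":0},
    {"x":-0.0047,"y":0,"z":-0.0177,"wx":0,"wy":0,"wz":0,"hand":0},
    {"x":-0.008,"y":0,"z":-0.026,"wx":0,"wy":0,"wz":0,"hand":0},
    {"x":-0.0125,"y":0,"z":-0.0343,"wx":0,"wy":0,"wz":0,"hand":0},
    {"x":-0.0175,"y":0,"z":-0.042,"wx":0,"wy":0,"wz":0,"hand":0},
    {"x":-0.023,"y":0,"z":-0.0493,"wx":0,"wy":0,"wz":0,"hand":0},
    {"x":-0.029,"y":0,"z":-0.056,"wx":0,"wy":0,"wz":0,"hand":0},
    {"x":-0.0359,"y":0,"z":-0.0622,"wx":0,"wy":0,"wz":0,"hand":0},
  ],
  grip_force=30,
)

```text
time: 10.5
tool_pos: [0.4921, 0.0751, 0.1049]
tool_rot: [3.14, -0.006, -2.961]
contact_force: [-5.3, 3.2, -6.8]
opening: 0.0357
```

```bash
python3 to.py 0 .130 .130 190.6
```

```text
t 10.5 tcp [0.4921 0.0751 0.1049] target [0.5611 0.0873 0.13  ] f [-5.3  3.2 -6.8] open 0.0357
shift mm [-69.9  -0.4 -25.6] rot deg [ 0.08 -0.37 -0.27]
```

Call:
move_arm(
  deltas=[
    {"x":-0.0075,"y":0,"z":-0.0055,"wx":0,"wy":0,"wz":0,"hand":0},
    {"x":-0.015,"y":0,"z":-0.0105,"wx":0,"wy":0,"wz":0,"hand":0},
    {"x":-0.023,"y":0,"z":-0.0147,"wx":0,"wy":0,"wz":0,"hand":0},
    {"x":-0.0316,"y":0,"z":-0.0183,"wx":0,"wy":0,"wz":0,"hand":0},
    {"x":-0.0405,"y":0,"z":-0.021,"wx":0,"wy":0,"wz":0,"hand":0},
    {"x":-0.0493,"y":0,"z":-0.023,"wx":0,"wy":0,"wz":0,"hand":0},
    {"x":-0.0583,"y":0,"z":-0.0242,"wx":0,"wy":0,"wz":0,"hand":0},
    {"x":-0.064,"y":0,"z":-0.0245,"wx":0,"wy":0,"wz":0,"hand":0},
  ],
)

```text
time: 11.5
tool_pos: [0.5562, 0.0867, 0.1312]
tool_rot: [3.141, -0.003, -2.961]
contact_force: [-9.1, 3.4, 7.7]
opening: 0.0355
```

```bash
python3 to.py 0 .130 .130 190.6
```

```text
t 11.5 tcp [0.5562 0.0867 0.1312] target [0.5611 0.0873 0.13  ] f [-9.1  3.4  7.7] open 0.0355
shift mm [-4.9 -0.3  1.2] rot deg [ 0.05 -0.17 -0.26]
```

Call:
move_arm(
  deltas=[
    {"x":-0.003,"y":0,"z":0,"wx":0,"wy":0,"wz":0,"hand":0},
    {"x":-0.0055,"y":0,"z":0,"wx":0,"wy":0,"wz":0,"hand":0},
    {"x":-0.0055,"y":0,"z":0,"wx":0,"wy":0,"wz":0,"hand":0},
    {"x":-0.0055,"y":0,"z":0,"wx":0,"wy":0,"wz":0,"hand":0},
  ],
)

```text
time: 12.0
tool_pos: [0.5619, 0.0877, 0.1315]
tool_rot: [3.141, -0.002, -2.961]
contact_force: [-6.6, 3.8, 6.4]
opening: 0.0357
```

```bash
python3 to.py 0 .130 .130 190.6; python3 - <<'E'
from m import *
ims={}
for c in("top","scene","wrist"):
    im=viewer.read_camera(c)[:,:,::-1]; ims[c]=im.copy();cv2.imwrite(f"pics/{c}4raw.png",im)
a=cv2.resize(ims["scene"][60:300,130:410],(700,600),interpolation=cv2.INTER_CUBIC);cv2.imwrite("pics/s4.png",a)
g={}
for c,n in(("top",(276,203)),("scene",(256,183))):
    h=cv2.cvtColor(ims[c],cv2.COLOR_BGR2HSV).astype(int);H,S,V=h[...,0],h[...,1],h[...,2]
    q,s=blob(0,(H>12)&(H<25)&(S>150)&(V>100),n);g[c]=q;print(c,q,s)
print("plaque top centre",tri(ray("top",*g["top"]),ray("scene",*g["scene"])))
E
```

```text
t 12.0 tcp [0.5619 0.0877 0.1315] target [0.5611 0.0873 0.13  ] f [-6.6  3.8  6.4] open 0.0357
shift mm [ 0.9 -0.3  1.5] rot deg [ 0.05 -0.09 -0.27]
top [272.70588235 188.52941176] [269 187   8   4  17]
scene [254.83333333 180.1875    ] [251 177   9   7  48]
plaque top centre (array([ 0.60930544, -0.02172662,  0.14620674]), np.float64(0.023731213684918803))
```

View pics/s4.png

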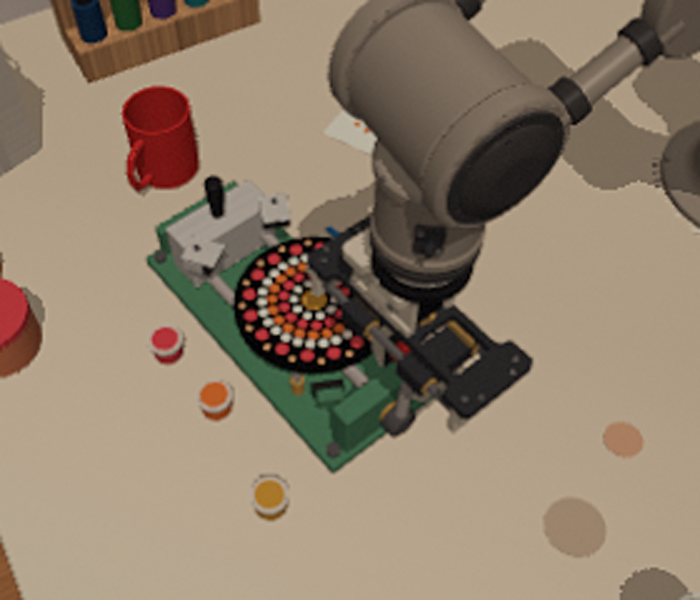

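View pics/wrist4raw.png

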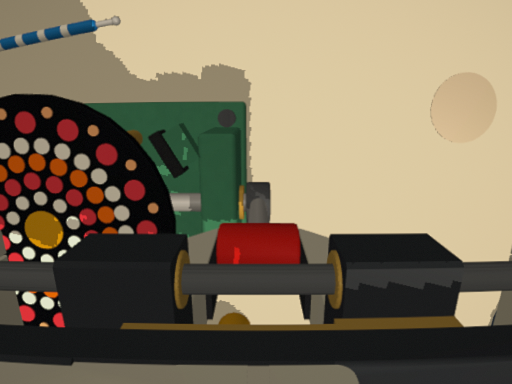

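```bash
python3 - <<'E'
from m import *
im=cv2.imread("pics/wrist4raw.png");h=cv2.cvtColor(im,cv2.COLOR_BGR2HSV).astype(int)
q,s=blob(0,(h[...,0]>12)&(h[...,0]<28)&(h[...,1]>150)&(h[...,2]>80),(43,230));print(q,s)
print(tri(ray("wrist",*q),ray("scene",254.83,180.19)))
print(proj("scene",np.array([.585,-.0405,.105])),proj("wrist",np.array([.585,-.0405,.105])),proj("wrist",np.array([.585,-.0405,.09])))
# levelness: ellipse of plaque black rim in scene, bystander check
for c in("top","scene"):
    a,b=cv2.imread(f"pics/{c}0raw.png"),cv2.imread(f"pics/{c}4raw.png")
    for n,(t,sc) in dict(gold=((235,168),(238,258)),orange=((274,167),(216,219)),red=((300,162),(197,197)),mug=((384,193),(194,115)),disc=((135,186),(332,375)),cup=((133,247),(410,318))).items():
        u,v=t if c=="top" else sc
        A=a[max(0,v-12):v+12,u-12:u+12];B=b[max(0,v-12):v+12,u-12:u+12];print(c,n,np.abs(A.astype(int)-B).mean().round(1))
E
```

```text
[ 43.49735915 229.63116197] [  25  211   39   38 1136]
(array([ 0.58673021, -0.04131479,  0.10310473]), np.float64(0.0019617217069827814))
[255.43466733 179.34047026] [ 44.73420361 228.31249906] [ 58.43918059 220.20083675]
top gold 17.8
top orange 11.4
top red 9.2
top mug 4.0
top disc 6.1
top cup 8.4
scene gold 12.6
scene orange 12.4
scene red 12.4
scene mug 6.2
scene disc 8.6
scene cup 12.1
```

```bash
python3 - <<'E'
from m import *
for f in("scene0raw","scene4raw"):
    im=cv2.imread(f"pics/{f}.png");h=cv2.cvtColor(im,cv2.COLOR_BGR2HSV).astype(int);H,S,V=h[...,0],h[...,1],h[...,2]
    m=((H<28)|(H>172))&(S>150)&(V>100)
    print(f,[blob(0,m,n)[0].round(1) for n in((238,258),(216,219),(197,197),(194,115))],blob(0,(H>95)&(H<125)&(S>110)&(V>50),(332,375))[0].round(1))
# plaque rim dots (coral ring) in wrist view: radius on plane z=.105 should be constant if level
im=cv2.imread("pics/wrist4raw.png");h=cv2.cvtColor(im,cv2.COLOR_BGR2HSV).astype(int);H,S,V=h[...,0],h[...,1],h[...,2]
n,l,s,c=cv2.connectedComponentsWithStats((((H<5)|(H>172))&(S>120)&(V>90)).astype(np.uint8))
cam=viewer.camera_params("wrist");O=onplane(cam,43.5,229.6,.105)
for i in range(1,n):
    if 150<s[i,4]<700 and c[i][0]<170: P=onplane(cam,*c[i],.105);d=P-O;print(c[i].round(),s[i,4],"r %.1f mm az %.0f"%(np.hypot(d[0],d[1])*1e3,np.degrees(np.arctan2(d[1],d[0]))))
o=monitor.observe();print(o["time"],o["tool_pos"].round(4),o["contact_force"].round(1),o["opening"])
E
```

```text
scene0raw [array([237.2, 257.3]), array([215. , 217.1]), array([195.5, 194.9]), array([193. , 115.1])] [331.3 367.4]
scene4raw [array([237.2, 257.3]), array([215.1, 217.2]), array([195.5, 194.8]), array([193.6, 114.7])] [331.5 367.5]
[ 25. 122.] 355 r 64.3 mm az -169
[ 67. 130.] 366 r 64.3 mm az 168
[106. 154.] 360 r 64.2 mm az 146
[ 32. 181.] 222 r 30.6 mm az -166
[ 54. 184.] 228 r 30.5 mm az 168
[ 12. 187.] 216 r 30.6 mm az -140
[134. 190.] 339 r 64.2 mm az 123
[ 74. 197.] 222 r 30.4 mm az 143
[ 87. 217.] 219 r 30.3 mm az 117
[146. 227.] 229 r 64.3 mm az 102
[ 27. 313.] 205 r 64.2 mm az -11
12.15 [0.5619 0.0877 0.1315] [-7.6  3.1  6.2] 0.035901303652545596
```

```bash
python3 -c "
from cell import robot,monitor
print(robot.hand_in());print(monitor.observe()['tool_pos'])"
```

```text
the job is handed in; nothing more can be done
None
the job is handed in; nothing more can be done
```

I slid the jaw open to its stop, then swung the cam lever upright. I handed the job in at about 12 s with the gripper still holding the T-handle.

**Jaw:** It travelled about 44 mm. After that an extra 3 mm of command only raised the force from 12 to 22 N, so it was on its stop. The wrist picture after release showed it still there.

**Lever:** The handle moved 103.8 mm across and 87.6 mm up, against 103.4 and 86.8 mm expected for upright. The pose held steady afterwards, and the grip opening stayed at 36 mm.

**Plaque:** Seen from the wrist and scene cameras, the centre of its top is at 103 mm, with the two views 2 mm apart. The expected height is 105 mm, within calibration error. The rim dots lie at a constant 64.2–64.3 mm radius, so it is level. I planned every pose to stay clear of it and saw no sign of contact.

**Other things:** The three pots and the blue disc are where they were, within 0.2 px. The mug's outline shifted 0.6 px, which I put down to the arm's shadow. For the cup and the dotting tool I have no position measurement; both were kept clear of the arm's path.

**Checks that failed:** My first check of the plaque height, using the top camera, failed because the arm hid the plaque's centre, so I used the wrist camera instead. A plain picture-difference check on the other objects, the only one that covered the cup, was inconclusive because of shadows. The first move call was refused for its format, and nothing moved.

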